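# Dip the stippling brush and dab the disc at the painting station

### The job

Push the wooden carrier along its rail until it clicks into the station where the sprung ball sits. Then take the brush from its stand, dip its bristles well down into the low wide pot (not the tall rinse jar), dab them lightly on the middle of the round wooden disc on the carrier, and hang the brush back in the stand's fork by its collar. Leave the carrier clicked in, and do not shift or upset the pot, the tall jar, the palette plate or the pencil.

Things in the scene. Friction and masses are not known exactly. Their poses are not given: they have to be found in the camera images.
- rail: Fixed plywood board 480 mm long, 12 mm thick, reaching from x = -70 to +120 mm, with two low aluminium strips (tops 22 mm above the table) on which a wooden carrier slides. Origin on the table surface, midway between the strips and midway along; y = sliding direction, towards the station; z up.
- carrier (a joint): Carrier's position along the rail's +y (m), 0 to 0.21; starts at 0 to 0.06. About 1.5 N of friction. The sprung ball clicks between two bumps on the carrier's side at 0.150: the station. Getting in or out takes about 7 N. The first bump is topped at 0.141; from about 0.145 the ball pulls the carrier in to 0.150. It can be pushed too far, past the station.
- station (a point): Where the disc's middle lies when the carrier is clicked in, 42 mm above the table. Beside it, 90 mm in the rail's +x, stands a dark steel block, 36 x 34 mm, top 48 mm above the table; out of it towards -x looks the sprung steel ball, the detent.
- disc_centre (a point): Middle of the upper face of the light wooden disc (96 mm across, 6 mm thick) fixed flat on the middle of the carrier, 42 mm above the table; a dark ring 47 mm across is drawn round it. Axes as the rail's. The carrier is a wooden plate, 100 mm across the rail, 130 mm along it, 22 to 36 mm above the table.
- tab (a point): Middle of the outer (-y) face of the upright wooden tab at the carrier's trailing (-y) end, 62 mm above the table: the place to push towards the rail's +y. The tab is 70 mm wide, 10 mm thick, its top 76 mm above the table. Axes as the rail's; lies 65 mm in -y from the disc's middle.
- brush: Loose brush hanging tip down, 176 mm long, about 80 g. Origin at the bristle tip, z up along the handle. From the tip: bristles and ferrule (22 mm across) to 50 mm, neck (16 mm) to 85, collar disc (46 mm) 85 to 91, round handle (18 mm) 91 to 176: grip there. The bristles spring in by up to 8 mm when pressed, 0.45 N per mm; beyond that they are hard.
- brush_tip (a point): Tip of the brush's bristles (follows them as they are pressed in).
- collar (a point): Centre of the underside of the brush's drip collar, 85 mm above the tip along the brush.
- stand: Fixed steel brush stand, origin on the table under the brush. Base 100 x 90 x 12 mm (x -60 to +40 mm); a column 56 mm wide at x = -47, as high as the fork. Two fork arms, 14 mm wide, 8 mm thick, run along x from -40 to +34 mm, 28 mm apart; this slot is open at +x and on top, and all of the brush below its collar passes down through it.
- fork (a point): Middle of the fork's slot at the arms' upper face, 115 mm above the table; the brush's collar rests on it. Axes as the stand's.
- pot: Loose low pot, white ceramic, open, straight-sided, outside 80 mm across and 55 mm high, walls 4 mm, inner floor 6 mm above the table, about 0.35 kg. Origin at the centre of its underside. The dip goes here.
- jar: Loose tall rinse jar, white ceramic, open, outside 68 to 72 mm across and 100 mm high; bystander. Origin at the centre of its underside.
- palette: Round green plastic palette plate, 200 mm across, 18 mm high; bystander. Origin at the centre of its underside.
- pencil: Black pencil, 168 mm long, 8 mm thick, lying along its x; bystander. Origin at the underside of its middle.
There are look-alikes about, which are no part of the job. What is meant by the brush is not orange, and is the larger of those in its own colour. Leave any red look-alike of the stand alone.

How it is judged (in metres and radians):
On the way, in this order (a step that is already met when the one before it is completed fails the run):
1. the carrier is clicked in at the station, the brush still hanging in its stand (value of joint carrier between 0.146 and 0.154 m and distance between collar and fork below 0.03 m), for 0.3 s.
2. the bristle tip is in the low pot, at least 15 mm below its rim (horizontal distance between brush_tip and pot below 0.036 m and z of brush_tip in the frame of pot below 0.04 m), for 0.1 s.
3. the bristles press on the disc within 22 mm of its middle, the carrier at the station (value of joint carrier between 0.146 and 0.154 m and contact force between brush and rail above 0.3 N and distance between brush_tip and disc_centre below 0.022 m), for 0.05 s.
At the end, for the whole second after the job is handed in: The carrier is clicked in at the station (joint 0.150 within 4 mm); the brush hangs at rest in the stand, its collar on the fork arms (within 25 mm of the slot's middle, -3 to +5 mm in height), upright within 7 degrees; the pot stands upright (value of joint carrier between 0.146 and 0.154 m and distance between collar and fork below 0.025 m and z of collar in the frame of fork between -0.003 and 0.005 m and angle between brush's own z axis and vertical below 0.12 rad and linear speed of brush below 0.02 m/s and angle between pot's own z axis and vertical below 0.1 rad); the robot touches nothing.
It fails at once if the brush is pressed on the disc or carrier with more than 20 N (contact force between brush and rail above 20 N).
It fails at once if the brush tip is dipped in the tall jar (horizontal distance between brush_tip and jar below 0.034 m and z of brush_tip in the frame of jar below 0.09 m).
It fails at once if the pot is shifted by more than 25 mm or tipped (distance of pot from where it was at the start of the episode above 0.025 m or angle between pot's own z axis and vertical above 0.35 rad).
It fails at once if the jar, palette or pencil is shifted by more than 25 mm (distance of any of jar, palette, pencil from where it was at the start of the episode above 0.025 m).
It also fails if it takes over 72 s, if anything falls off the work surface, if the arm or the gripper's body presses on something with over 40 N, if the wrist force passes 120 N, or if a joint passes its speed limit or range.

### The arm

A 7-joint arm with a two-finger parallel gripper is mounted at the origin on the work surface. World frame = base frame: x ahead of the robot, y to its left, z up, the work surface at z = 0. Lengths are in mm, angles in rad, forces in N, time in s.
With the tool pointing down it reaches from about 425 to 950 mm from the base axis. Payload 4.7 kg.
Tool frame: the origin (TCP) lies at the very end of the fingers, on their centre line; the grasp point (between the pads) lies 19 mm behind it; z points along the fingers, y is the line along which they close (so a half turn about z gives the same grasp; the last joint's range is limited). The gripper opens to 85 mm and grips with 20 to 120 N. Pads are 22 mm wide; open, the fingers measure 114 mm over their backs; the gripper's body (76 mm by 85 mm) begins 54 mm behind the grasp point. The pads swing forward as they close: fully open they stand 13 mm farther back than shut.
Start: joints at [-1.193, 0.469, -0.049, 1.532, 0.024, 1.141, -0.082], TCP at [267.041, 619.949, 231.335] pointing down, gripper open.
Joint ranges: [-2.59, 2.59], [-0.33, 1.99], [-1.39, 1.29], [0.1, 2.45], [-1.04, 4.18], [0.21, 1.99], [-2.66, 2.66]. Speed limits (rad/s): [2.57, 2.57, 3.14, 3.14, 3.14, 3.14, 3.14].

### API

Orientations are given as a 3x3 rotation matrix whose columns are the frame's x, y, z axes.
In Python, from bench import * gives the robot as it stands.
- The arm moves only by the shell command python3 -m creep 'ROWS' [FORCE]. ROWS is JSON, a list that holds one entry, the list of rows, each a list of 7 numbers: the opening, from -1 (shut) to 1 (fully open), then the shift along the world's x, y, z in cm, then the turn, a rotation vector about the world's x, y, z in degrees. A call has 1 to 12 rows; each row is the pose to reach, as a shift and turn from the pose commanded when the call began; what a row does not reach only later rows make up. A row lasts 1/12 s, in which the tool goes at most 41.7 mm and 7.16 degrees, less where a joint would pass 70% of its speed; a pose out of reach is approached as far as the arm can. A call with a gripper value outside its range is refused whole. The fingers move at their own pace and stop on an object; FORCE is the grip in N (left out, the last holds). Time passes only in rows, so rows that repeat a pose let the fingers close. It gives the time, the measured TCP pose, the force, the opening and the grip force at its end, in the units of the state.
- read_state(): the state, without advancing time (a new reading comes with each control period).
- grab_frame(name): name is "scene" or "top"; returns a dict with "pixels" (420x560x3 uint8, red, green, blue), "z_map" (420x560 float32, mm along the optical axis (not along the pixel's ray), 0 where there is no reading), "K" (3x3 intrinsics, pixels), "R" (3x3) and "t" (3): a world point X has camera coordinates R X + t. Camera axes: x right, y down, z forward; pixel columns grow to the right and rows downward; lengths in mm; the calibration is good to about 2 mm. A picture is of the moment at which its call begins.
- close_job(): hands the job in; it is judged then, once.
The state is a dict: "time_s": time; "joints": joint angles; "dq": joint speeds; "tau": joint torques, N m; "eef_pos": TCP position; "orientation": TCP orientation; "contact_force": force on the tool from outside, world axes, zero at the start; "moment": the same for the moment, N m; "gripper_width": finger opening in mm; "grip_force": force on a finger pad.
Only numpy, scipy, OpenCV 4.12 (cv2) and the standard library are available. Lean on these libraries where they do the work, as an engineer would, in place of code of your own. Each camera call takes 0.05 s, during which the arm holds its last target. There are 200 camera calls.

## Working session

There is one attempt and no reset: what is moved stays moved. The work goes in short steps, Python scripts to look and compute and a shell command to move; the robot and the scene stay as the last step left them, time stands still between calls to the robot, and variables do not carry over. Pictures are saved under pics/ and viewed, at most 10 in all, crops included, and the job is handed in when it is done.

```bash
mkdir -p pics; cat > h.py <<'E'
from bench import *
import numpy as np, cv2
def grab(n):
    f=grab_frame(n); np.savez('pics/%s.npz'%n,**{k:f[k] for k in('pixels','z_map','K','R','t')}); return f
def w(f,u,v,z=None):
    K,R,t=np.array(f['K']),np.array(f['R']),np.array(f['t'])
    r=np.linalg.inv(K)@[u,v,1.]; C=-R.T@t; d=R.T@r
    s=f['z_map'][int(v),int(u)] if z is None else (z-C[2])/d[2]
    return C+s*d
E
python3 - <<'E'
from h import *
for n in('scene','top'):
    f=grab(n); cv2.imwrite('pics/%s0.png'%n,cv2.resize(f['pixels'][:,:,::-1],(800,600),interpolation=cv2.INTER_CUBIC))
    print(n,-np.array(f['R']).T@f['t'],f['R'])
s=read_state();print(s)
E
```

```text
scene [1102.44962742  -27.52753565 1079.09233993] [[ 0.05030408  0.99859721 -0.0165258 ]
 [ 0.83509596 -0.05113202 -0.54772278]
 [-0.54779944  0.01375206 -0.83649665]]
top [ 3.36695824e+02 -9.50836475e-01  1.20471742e+03] [[-0.00104993 -0.99997051 -0.00760774]
 [-0.99476834  0.00182154 -0.10214028]
 [ 0.10215113  0.0074607  -0.99474091]]
{'time_s': 0.1, 'joints': array([-1.19292118,  0.46938032, -0.04863771,  1.53359319,  0.02409675,
        1.14102924, -0.08228987]), 'dq': array([-4.54493439e-05, -2.66152476e-03,  4.89485062e-04, -4.59252313e-03,
        7.28844581e-04, -2.25256102e-03, -1.35813970e-03]), 'tau': array([ 7.30051815e-04, -5.11513925e+01, -4.68450494e-02, -2.38392627e+01,
        1.07845617e-02,  4.38738716e-03, -3.94089489e-05]), 'eef_pos': array([266.81193806, 619.43629416, 230.34541469]), 'orientation': array([[-9.18431729e-01,  3.95578935e-01, -6.81846194e-04],
       [ 3.95579521e-01,  9.18430171e-01, -1.69244740e-03],
       [-4.32684242e-05, -1.82412178e-03, -9.99998335e-01]]), 'contact_force': array([-0.22584397, -0.62048153,  0.44792356]), 'moment': array([0.03804553, 0.02914547, 0.01293251]), 'grip_force': 0.0, 'gripper_width': 85.50257952317321}
```

View pics/scene0.png

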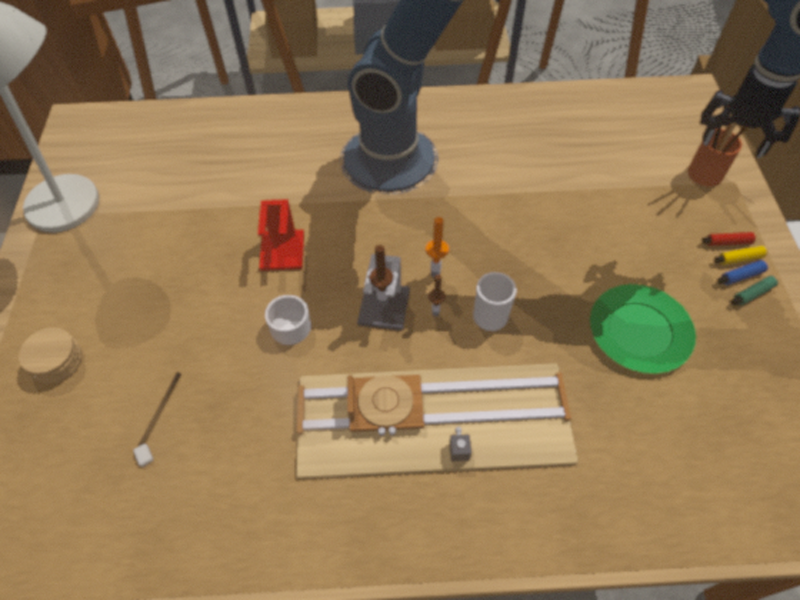

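View pics/top0.png

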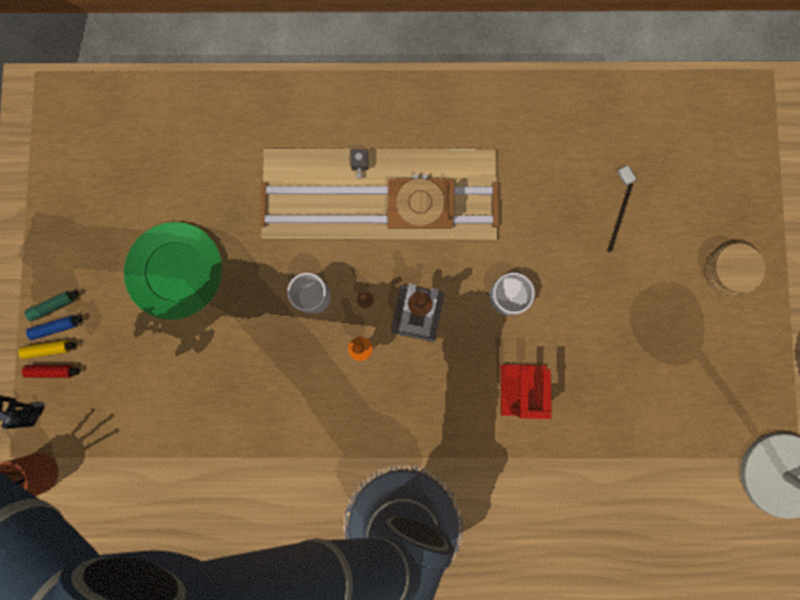

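The scene picture shows a large brown brush in the grey stand at (380,270), a small brown one at (437,292) and an orange one at (437,245). The red stand is at (283,240), the low pot at (288,318), the tall jar at (494,300), the carrier at (385,402) and the detent at (460,445). The large brown brush fits: it isn't orange, and it is the larger of the two brown ones. I'll check that in one enlarged crop.

```bash
python3 - <<'E'
from h import *
S=dict(np.load('pics/scene.npz'));T=dict(np.load('pics/top.npz'))
a=cv2.resize(S['pixels'][145:345,175:415,::-1],(480,400),interpolation=cv2.INTER_CUBIC) # x2
b=cv2.resize(T['pixels'][95:265,175:385,::-1],(0,0),fx=1,fy=1)
a=cv2.resize(S['pixels'][145:245,175:375,::-1],None,fx=4,fy=4,interpolation=cv2.INTER_CUBIC)[:,:800]
b=cv2.resize(T['pixels'][185:245,240:380,::-1],None,fx=5,fy=5,interpolation=cv2.INTER_CUBIC)[:200]
b=cv2.resize(T['pixels'][195:245,180:380,::-1],None,fx=4,fy=4,interpolation=cv2.INTER_CUBIC)
cv2.imwrite('pics/crop1.png',np.vstack([a,b]))
a=cv2.resize(S['pixels'][250:340,200:410,::-1],(800,300),interpolation=cv2.INTER_CUBIC)
b=cv2.resize(T['pixels'][98:173,175:375,::-1],(800,300),interpolation=cv2.INTER_CUBIC)
cv2.imwrite('pics/crop2.png',np.vstack([a,b]))
# point clouds by height
for n,F in(('S',S),('T',T)):
    v,u=np.mgrid[0:420,0:560];z=F['z_map'];P=np.linalg.inv(F['K'])@np.stack([u*z,v*z,z]).reshape(3,-1)
    W=(F['R'].T@(P-F['t'][:,None])).T.reshape(420,560,3);W[z==0]=np.nan;np.save('pics/W%s.npy'%n,W)
    px=F['pixels'].astype(int)
    def box(u0,u1,v0,v1,z0,z1,l):
        m=np.zeros(z.shape,bool);m[v0:v1,u0:u1]=1;m&=(W[...,2]>z0)&(W[...,2]<z1);Q=W[m]
        if len(Q): print(n,l,len(Q),'med',np.median(Q,0).round(1),'mid',((np.percentile(Q,2,0)+np.percentile(Q,98,0))/2).round(1),'ext',(np.percentile(Q,98,0)-np.percentile(Q,2,0)).round(1))
    g=lambda *a:[int(round(i*.7)) for i in a]
    B=(dict(brushtop=g(355,410,235,300),pot=g(260,315,290,345),jar=g(470,520,268,332),car=g(340,430,370,435),det=g(445,475,425,465),pal=g(585,700,280,380)) if n=='S' else
       dict(brushtop=g(405,436,285,320),pot=g(485,540,268,318),jar=g(283,333,265,318),car=g(380,465,170,232),det=g(345,372,145,175),pal=g(120,228,215,325)))
    box(*B['brushtop'],180,230,'brush top');box(*B['brushtop'],130,185,'handle');box(*B['brushtop'],105,125,'fork/collar')
    box(*B['pot'],50,62,'pot rim');box(*B['jar'],93,108,'jar rim')
    box(*B['car'],39,46,'disc');box(*B['car'],66,84,'tab');box(*B['det'],43,54,'block')
E
```

```text
S brush top 73 med [430.6 -34.6 201.8] mid [426.6 -34.9 195.5] ext [15.4 15.6 28.4]
S handle 96 med [431.8 -34.1 158.4] mid [429.4 -34.3 157.6] ext [11.1 17.3 51.8]
S fork/collar 417 med [427.1 -25.1 116.7] mid [418.2 -33.  116.2] ext [85.9 63.1 15.4]
S pot rim 164 med [ 454.4 -218.2   54.8] mid [ 452.4 -217.2   54.5] ext [77.4 76.2  7.9]
S jar rim 164 med [447.  177.   99.4] mid [450.  176.3  98.7] ext [69.3 67.5 11.1]
S disc 1089 med [637.5 -36.6  42.5] mid [636.7 -35.   42.5] ext [90.2 99.8  6.4]
S tab 108 med [637.8 -97.9  77. ] mid [636.5 -97.1  75.1] ext [66.5  8.2 10.4]
S block 202 med [727.2  84.5  48.5] mid [725.9  85.   48.7] ext [34.6 32.2  9.5]
T brush top 47 med [422.1 -31.8 205. ] mid [423.8 -31.9 195.9] ext [15.8 14.6 27.6]
T handle 11 med [417.6 -27.6 161.4] mid [419.2 -30.3 159.1] ext [ 7.7 14.3 45.7]
T fork/collar 328 med [421.6 -29.1 118.1] mid [424.6 -31.9 117.8] ext [57.9 52.4 12.4]
T pot rim 122 med [ 451.  -215.9   54.3] mid [ 449.9 -214.8   54. ] ext [75.1 74.7  7.3]
T jar rim 136 med [450.2 177.7  98.9] mid [448.7 178.3  99.7] ext [67.1 68.7 11.2]
T disc 787 med [632.8 -34.9  41.9] mid [633.  -35.   42.4] ext [86.8 91.   6.5]
T tab 88 med [628.6 -94.9  74.9] mid [632.5 -96.   74.3] ext [66.9  8.8  9. ]
T block 135 med [721.5  87.2  47.9] mid [723.6  86.2  47.7] ext [34.4 31.4  8.7]
```

View pics/crop1.png

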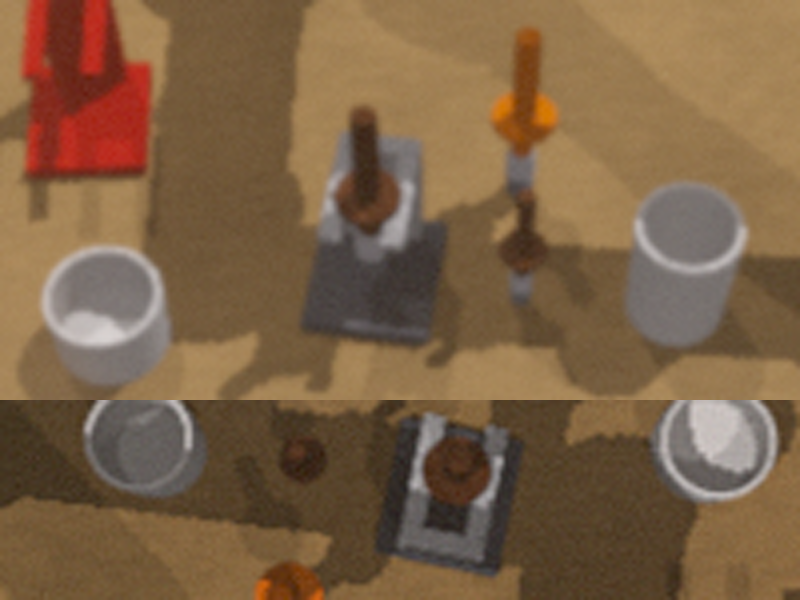

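View pics/crop2.png

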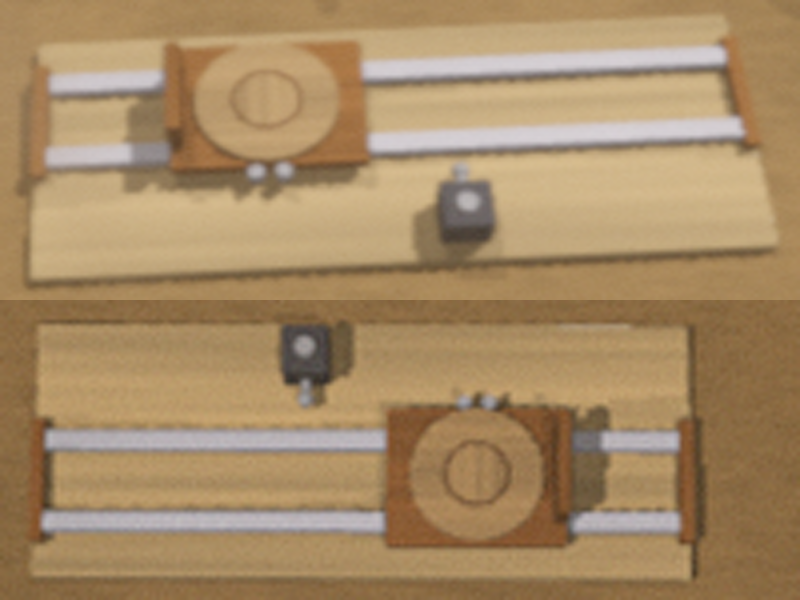

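The crops show the large brown brush in the grey stand: scene crop handle (363,150), collar (367,200), top crop (457,468). The small brown one in the same colour is at scene crop (522,245) and the orange one at (527,90). The carrier ring is at top crop (477,472), the bumps at (477,401) and the ball at (305,395). Heights match the text: disc 42, tab 75, block 48, pot 54.

I'll move towards the tab now.

```bash
python3 -m creep '[[[-1,0,0,4,0,0,0],[-1,0,0,7,0,0,0],[-1,36.7,-76,7,0,0,-67],[-1,36.7,-76,7,0,0,-67],[-1,36.7,-76,7,0,0,-67],[-1,36.7,-76,7,0,0,-67],[-1,36.7,-76,7,0,0,-67],[-1,36.7,-76,7,0,0,-67],[-1,36.7,-76,7,0,0,-67],[-1,36.7,-76,7,0,0,-67],[-1,36.7,-76,7,0,0,-67],[-1,36.7,-76,7,0,0,-67]]]' 40
python3 - <<'E'
from h import *
T=dict(np.load('pics/top.npz'));S=dict(np.load('pics/scene.npz'))
for n,F in(('S',S),('T',T)):
    W=np.load('pics/W%s.npy'%n);px=F['pixels'].astype(int)
    c=lambda p:p
    r,g,b=px[...,0],px[...,1],px[...,2]
    gr=(abs(r-g)<18)&(abs(g-b)<18)
    m=(W[...,2]>106)&(W[...,2]<122)&gr&(abs(W[...,0]-415)<80)&(abs(W[...,1]+32)<60)&(px.sum(2)>200)
    Q=W[m][:,:2].astype(np.float32);print(n,'fork',len(Q),cv2.minAreaRect(Q))
    m=(W[...,2]>106)&(W[...,2]<130)&(r>b+25)&(abs(W[...,0]-420)<40)&(abs(W[...,1]+32)<40)
    Q=W[m];print('collar',len(Q),(Q.min(0)+Q.max(0))/2,Q.max(0)-Q.min(0))
    m=(r>180)&(b<80)&(g>70)&(g<170)&(abs(W[...,1]-70)<90)&(W[...,0]<480)&(W[...,0]>250);Q=W[m];print('orange',len(Q),Q.min(0),Q.max(0))
    # rail strips
    m=(W[...,2]>19)&(W[...,2]<26)&(abs(W[...,0]-635)<60)&(px.min(2)>130)&(b>r-25)&(W[...,1]>40)
    Q=W[m]
    for s in(1,-1):
        q=Q[(s*(Q[:,0]-635)>0)]; 
        if len(q)>9: print('strip',s,len(q),q.mean(0),np.polyfit(q[:,1],q[:,0],1)[0])
print(w(T,294.25,216,42),w(S,200+267/3.81,250+99/3.333,42))
E
```

```text
time_s: 1.1
eef_pos: [448.4, 242.6, 301.2]
orientation: [[0.01, 1.0, -0.0], [1.0, -0.01, 0.0], [0.0, -0.0, -1.0]]
contact_force: [0.5, 0.9, -0.5]
gripper_width: 0.2
grip_force: 0.0
S fork 262 ((415.50897216796875, -31.851577758789062), (55.961177825927734, 90.27800750732422), 77.45452880859375)
collar 159 [417.26994982 -33.04237754 119.29075056] [72.47104962 69.23084228 17.13250376]
orange 57 [253.51217464  55.78330214  -2.34466208] [351.65668082 110.34315688  96.22602711]
strip 1 482 [666.10085721 159.77338074  22.28758327] 0.0033656845208761606
strip -1 456 [606.24222107 158.66985821  22.4453769 ] 0.004002186997242348
T fork 353 ((414.1181640625, -29.82986068725586), (55.460655212402344, 87.44242095947266), 78.29713439941406)
collar 166 [430.71883089 -38.43293751 120.30296466] [55.66789825 55.09419637 10.5545735 ]
orange 79 [321.59181843  60.71772979  -1.67904459] [351.85145623 108.59167194  95.08383348]
strip 1 306 [663.81191835 157.58933914  21.97071907] 0.0015407139162891025
strip -1 300 [603.56274262 154.66838101  22.04473633] 0.005633671428265414
[419.05385033 -34.6230841   42.        ] [635.50732893 -35.48222825  42.        ]
```

```bash
python3 -m creep '[[[-1,18.7,-39,0,0,0,0],[-1,18.7,-39,0,0,0,0],[-1,18.7,-39,0,0,0,0],[-1,18.7,-39,0,0,0,0],[-1,18.7,-39,0,0,0,0],[-1,18.7,-39,0,0,0,0],[-1,18.7,-39,0,0,0,0],[-1,18.7,-39,0,0,0,0],[-1,18.7,-39,0,0,0,0],[-1,18.7,-39,0,0,0,0],[-1,18.7,-39,0,0,0,0],[-1,18.7,-39,0,0,0,0]]]'
python3 -m creep '[[[-1,0,0,-4,0,0,0],[-1,0,0,-8,0,0,0],[-1,0,0,-12,0,0,0],[-1,0,0,-16,0,0,0],[-1,0,0,-20,0,0,0],[-1,0,0,-22,0,0,0],[-1,0,0,-24,0,0,0],[-1,0,0,-25,0,0,0],[-1,0,0,-25.2,0,0,0],[-1,0,0,-25.2,0,0,0],[-1,0,0,-25.2,0,0,0]]]'
```

```text
time_s: 2.1
eef_pos: [635.1, -151.2, 300.4]
orientation: [[0.013, 1.0, -0.001], [1.0, -0.013, -0.004], [-0.004, -0.001, -1.0]]
contact_force: [-1.1, 0.2, 1.0]
gripper_width: 0.0
grip_force: 0.0
time_s: 3.02
eef_pos: [636.2, -145.2, 50.7]
orientation: [[0.005, 1.0, 0.002], [1.0, -0.005, -0.0], [-0.0, 0.002, -1.0]]
contact_force: [-0.1, -0.7, -0.2]
gripper_width: -0.2
grip_force: 0.0
```

```bash
python3 -m creep '[[[-1,0,1.5,0,0,0,0],[-1,0,2.5,0,0,0,0],[-1,0,3.2,0,0,0,0],[-1,0,3.9,0,0,0,0],[-1,0,4.8,0,0,0,0],[-1,0,6,0,0,0,0],[-1,0,7.5,0,0,0,0],[-1,0,9,0,0,0,0],[-1,0,10.5,0,0,0,0],[-1,0,11.5,0,0,0,0],[-1,0,12,0,0,0,0],[-1,0,12,0,0,0,0]]]'
python3 - <<'E'
from h import *
f=grab('scene');s=read_state();print(s['eef_pos'],s['contact_force'])
cv2.imwrite('pics/push1.png',cv2.resize(f['pixels'][240:345,200:410,::-1],(800,400),interpolation=cv2.INTER_CUBIC))
E
```

```text
time_s: 4.02
eef_pos: [634.8, -22.2, 48.9]
orientation: [[0.002, 1.0, -0.001], [1.0, -0.002, 0.002], [0.002, -0.001, -1.0]]
contact_force: [0.4, 0.4, 0.0]
gripper_width: 0.3
grip_force: 0.0
[634.64654257 -23.67530542  48.91787914] [-0.4288589  -1.61482171  1.08799783]
```

View pics/push1.png

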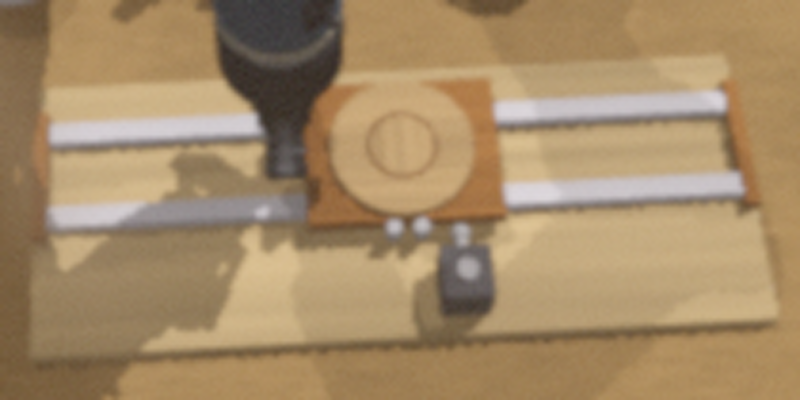

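The carrier is pushed partway. The ring is at crop (403,144), the bumps at (408,227) and the ball at (461,232). I'll measure what remains.

```bash
python3 - <<'E'
from h import *
f=dict(np.load('pics/scene.npz'));k=800/210
for n,u,v,z in(('ring',403,144,42),('bump1',394,227,29),('bump2',422,226,29),('ball',461,231,36),('blk',468,267,48)): print(n,w(f,200+u/k,240+v/k,z).round(1))
v,u=np.mgrid[0:420,0:560];z=f['z_map'];P=np.linalg.inv(f['K'])@np.stack([u*z,v*z,z]).reshape(3,-1)
W=(f['R'].T@(P-f['t'][:,None])).T.reshape(420,560,3)
for a,b,c,lo,hi in((635,48,'disc',40,46),(726,25,'blk',44,53)):
    m=(W[...,2]>lo)&(W[...,2]<hi)&(abs(W[...,0]-a)<b)&(z>0)&(W[...,1]>-40);Q=W[m];q=np.percentile(Q,[2,98],0);print(c,len(Q),q.mean(0),q[1]-q[0])
E
```

```text
ring [635.5  54.4  42. ]
bump1 [687.7  44.5  29. ]
bump2 [688.   62.7  29. ]
ball [695.6  86.9  36. ]
blk [724.2  87.4  48. ]
disc 966 [635.5803203   52.06558549  42.94342864] [86.8716743  90.69836085  5.61910228]
blk 192 [725.75848786  85.10858764  48.51819724] [34.80800658 31.86994845  7.97701337]
```

```bash
python3 -m creep '[[[-1,0,0.6,0,0,0,0],[-1,0,1.2,0,0,0,0],[-1,0,1.6,0,0,0,0],[-1,0,1.9,0,0,0,0],[-1,0,2.1,0,0,0,0],[-1,0,2.3,0,0,0,0],[-1,0,2.5,0,0,0,0],[-1,0,2.65,0,0,0,0],[-1,0,2.8,0,0,0,0],[-1,0,2.9,0,0,0,0],[-1,0,3.0,0,0,0,0],[-1,0,3.0,0,0,0,0]]]'
cat > car.py <<'E'
from h import *
f=grab('scene');s=read_state();print(s['eef_pos'],s['contact_force'])
v,u=np.mgrid[0:420,0:560];z=f['z_map'];P=np.linalg.inv(f['K'])@np.stack([u*z,v*z,z]).reshape(3,-1)
W=(f['R'].T@(P-f['t'][:,None])).T.reshape(420,560,3)
for a,b,c,lo,hi in((635,48,'disc',40,46),(726,25,'blk',44,53)):
    m=(W[...,2]>lo)&(W[...,2]<hi)&(abs(W[...,0]-a)<b)&(z>0)&(W[...,1]>-20);Q=W[m];q=np.percentile(Q,[2,98],0);print(c,len(Q),q.mean(0),q[1]-q[0])
E
python3 car.py
```

```text
time_s: 5.07
eef_pos: [635.3, 6.0, 49.2]
orientation: [[0.005, 1.0, -0.0], [1.0, -0.005, 0.001], [0.001, -0.0, -1.0]]
contact_force: [-0.0, -0.2, -0.3]
gripper_width: 0.0
grip_force: 0.3
[635.42186669   6.10306025  49.28646361] [-0.42469623 -0.30553537 -0.63715016]
disc 948 [635.9526547   78.37785557  42.92913392] [86.80596786 90.49991213  5.42929437]
blk 191 [725.80949815  85.35613755  48.45807997] [33.78650725 31.95172031  7.92570907]
```

```bash
python3 - <<'E'
from h import *
f=dict(np.load('pics/scene.npz'))
cv2.imwrite('pics/push2.png',cv2.resize(f['pixels'][240:345,240:380,::-1],(800,600),interpolation=cv2.INTER_CUBIC))
E
```

```text
(no output)
```

View pics/push2.png

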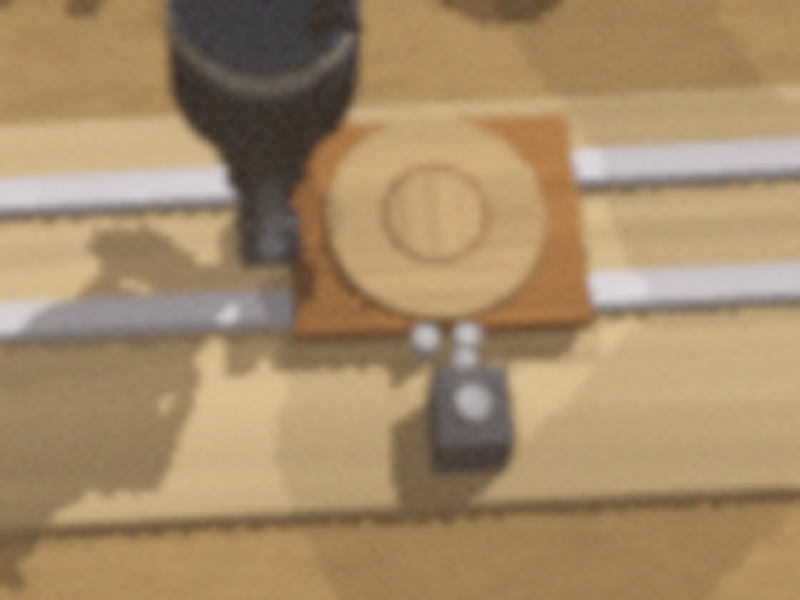

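The leading bump, crop (467,335), sits right at the ball, (467,357), so the carrier is on top of the first bump with about 8 mm left. I'll go on slowly.

```bash
python3 -m creep '[[[-1,0,0.05,0,0,0,0],[-1,0,0.1,0,0,0,0],[-1,0,0.15,0,0,0,0],[-1,0,0.2,0,0,0,0],[-1,0,0.25,0,0,0,0],[-1,0,0.3,0,0,0,0],[-1,0,0.35,0,0,0,0],[-1,0,0.4,0,0,0,0],[-1,0,0.45,0,0,0,0],[-1,0,0.5,0,0,0,0]]]'; python3 car.py
```

```text
time_s: 5.95
eef_pos: [635.2, 9.8, 49.3]
orientation: [[0.005, 1.0, 0.0], [1.0, -0.005, 0.0], [0.0, 0.0, -1.0]]
contact_force: [0.2, 0.6, -0.1]
gripper_width: -0.3
grip_force: 0.0
[635.23093068   9.9347667   49.30862262] [-0.66727823 -0.40026317  0.07382942]
disc 930 [636.4225649   85.6667569   42.90780178] [87.12452121 89.75788963  5.40671368]
blk 193 [725.61568099  85.29089444  48.49309437] [34.52688476 31.83657147  7.79265449]
```

Clicked in: disc y 85.7 against block y 85.3. Next I'll back off and go above the brush at (425,-33).

```bash
python3 -m creep '[[[-1,0,-2,0,0,0,0],[-1,0,-4,0,0,0,0],[-1,0,-4,4,0,0,0],[-1,0,-4,12,0,0,0],[-1,0,-4,25,0,0,0],[-1,0,-4,25,0,0,0],[-1,0,-4,25,0,0,0],[1,-10,-4.3,25,0,0,0],[1,-21,-4.3,25,0,0,0],[1,-21,-4.3,25,0,0,0],[1,-21,-4.3,25,0,0,0],[1,-21,-4.3,25,0,0,0]]]'
python3 - <<'E'
from h import *
import sys
T0=dict(np.load('pics/top.npz'))
f=grab('top')
from bench import *
cv2.imwrite('pics/dummy.png',f['pixels'])
E
python3 -m creep '[[[1,0,0,0,0,0,0],[1,0,0,0,0,0,0],[1,0,0,0,0,0,0]]]'; python3 car.py
```

```text
time_s: 7.0
eef_pos: [430.3, -33.5, 298.1]
orientation: [[0.006, 1.0, -0.0], [1.0, -0.006, -0.0], [-0.0, -0.0, -1.0]]
contact_force: [-0.3, 1.1, 1.3]
gripper_width: 60.3
grip_force: 0.0
time_s: 7.3
eef_pos: [433.3, -33.0, 298.5]
orientation: [[0.005, 1.0, 0.001], [1.0, -0.005, -0.0], [-0.0, 0.001, -1.0]]
contact_force: [0.5, 0.3, 0.2]
gripper_width: 85.9
grip_force: 0.0
[433.39938558 -33.1141744  298.12329192] [0.81884939 0.03119514 0.71134436]
disc 947 [635.40688329  85.41779727  42.90554581] [87.22193074 89.22688679  5.48035841]
blk 190 [725.9814537   85.29736558  48.2604929 ] [33.94198303 32.32340275  7.68833774]
```

```bash
python3 -m creep '[[[1,0,0,-2,0,0,0],[1,-0.8,0,-5,0,0,0],[1,-0.8,0,-8,0,0,0],[1,-0.8,0,-8,0,0,0],[1,-0.8,0,-8,0,0,0]]]'; python3 -c "
from h import *
print(read_state()['joints'])"
```

```text
time_s: 7.77
eef_pos: [424.4, -33.4, 217.3]
orientation: [[0.006, 1.0, -0.004], [1.0, -0.006, -0.002], [-0.002, -0.004, -1.0]]
contact_force: [0.0, 0.2, 1.2]
gripper_width: 85.4
grip_force: 0.0
[-0.56685165  0.06343754  0.57893568  2.12975434 -0.03928174  0.96281067
  0.02767187]
```

```bash
python3 -m creep '[[[1,0,0,-2.5,0,0,0],[1,0,0,-5,0,0,0],[1,0,0,-6.8,0,0,0],[1,0,0,-6.8,0,0,0],[1,0,0,-6.8,0,0,0]]]'; python3 -m creep '[[[-1,0,0,0,0,0,0],[-1,0,0,0,0,0,0],[-1,0,0,0,0,0,0],[-1,0,0,0,0,0,0],[-1,0,0,0,0,0,0],[-1,0,0,0,0,0,0],[-1,0,0,0,0,0,0],[-1,0,0,0,0,0,0]]]' 60
python3 -c "
from h import *
f=grab('scene');cv2.imwrite('pics/grip.png',cv2.resize(f['pixels'][120:270,180:380,::-1],(800,600),interpolation=cv2.INTER_CUBIC))"
```

```text
time_s: 8.18
eef_pos: [425.8, -33.3, 151.2]
orientation: [[0.005, 1.0, 0.001], [1.0, -0.005, -0.001], [-0.001, 0.001, -1.0]]
contact_force: [-0.1, 0.2, 0.7]
gripper_width: 85.4
grip_force: 0.0
time_s: 8.85
eef_pos: [424.7, -33.2, 150.7]
orientation: [[0.005, 1.0, 0.001], [1.0, -0.005, 0.0], [0.0, 0.001, -1.0]]
contact_force: [-0.5, 0.7, 5.9]
gripper_width: 16.5
grip_force: 58.3
```

View pics/grip.png

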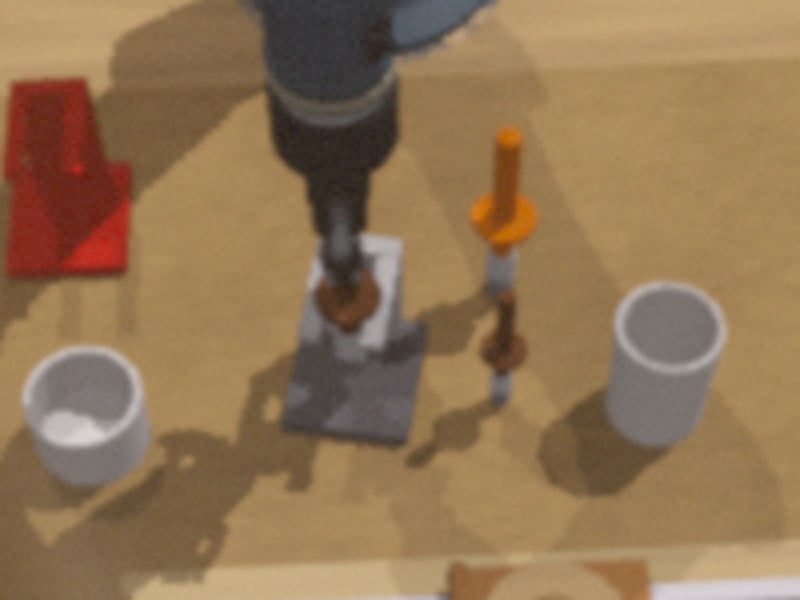

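The brush is gripped upright: handle at crop (345,250), collar still on the fork at (347,300). Lifting.

```bash
python3 -m creep '[[[-1,0,0,1,0,0,0],[-1,0,0,3,0,0,0],[-1,0,0,5.5,0,0,0],[-1,0,0,8,0,0,0],[-1,0,0,10,0,0,0],[-1,0,0,10,0,0,0],[-1,0,0,10,0,0,0],[-1,0,0,10,0,0,0]]]'
```

```text
time_s: 9.57
eef_pos: [423.4, -33.1, 249.1]
orientation: [[0.005, 1.0, -0.002], [1.0, -0.005, -0.0], [-0.0, -0.002, -1.0]]
contact_force: [-0.6, -0.2, -0.5]
gripper_width: 16.6
grip_force: 58.6
```

```bash
python3 -m creep '[[[-1,0.6,-3,0,0,0,0],[-1,1.2,-7,0,0,0,0],[-1,1.8,-11,0,0,0,0],[-1,2.4,-15,0,0,0,0],[-1,2.7,-18.3,0,0,0,0],[-1,2.7,-18.3,0,0,0,0],[-1,2.7,-18.3,0,0,0,0],[-1,2.7,-18.3,0,0,0,0]]]'
python3 -c "
from h import *
W={}
for n in('scene','top'):
    f=grab(n);z=f['z_map'];v,u=np.mgrid[0:420,0:560];P=np.linalg.inv(f['K'])@np.stack([u*z,v*z,z]).reshape(3,-1)
    W=(f['R'].T@(P-f['t'][:,None])).T.reshape(420,560,3)
    m=(abs(W[...,0]-451)<60)&(abs(W[...,1]+216)<60)&(z>0)
    for lo,hi in((50,60),(125,140),(140,160),(160,175),(175,205),(206,222)):
        Q=W[m&(W[...,2]>lo)&(W[...,2]<hi)]
        if len(Q)>3: q=np.percentile(Q,[3,97],0);print(n,lo,len(Q),q.mean(0).round(1),(q[1]-q[0]).round(1))
"
```

```text
time_s: 10.23
eef_pos: [450.5, -215.3, 248.6]
orientation: [[0.005, 1.0, -0.003], [1.0, -0.005, 0.001], [0.001, -0.003, -1.0]]
contact_force: [0.7, 0.2, -1.3]
gripper_width: 16.4
grip_force: 58.6
scene 50 164 [ 452.1 -217.1   54.2] [76.4 75.5  7.9]
scene 125 11 [ 456.4 -214.3  135.5] [ 6.2 13.4  7.9]
scene 140 36 [ 455.3 -215.6  149.6] [11.5 19.5 18.3]
scene 160 32 [ 457.4 -215.7  167.4] [ 8.5 19.6 13.7]
scene 175 41 [ 454.9 -215.6  185.2] [10.2 16.2 19.3]
scene 206 166 [ 452.  -216.1  218.5] [39.5 40.5  5.8]
top 50 90 [ 449.9 -213.9   54.8] [75.2 73.5  8. ]
top 125 4 [ 445.6 -205.9  134.6] [10.   4.7  5.1]
top 140 7 [ 446.  -206.4  149.4] [11.8  5.3 12.5]
top 206 134 [ 447.9 -204.5  217.6] [40.5 23.7  7. ]
```

The brush hangs straight, with its collar top at 218 and the tip at about 128, centred over the pot. Dip and lift.

```bash
python3 -m creep '[[[-1,0,0,-3,0,0,0],[-1,0,0,-6,0,0,0],[-1,0,0,-9,0,0,0],[-1,0,0,-10.5,0,0,0],[-1,0,0,-11,0,0,0],[-1,0,0,-11,0,0,0],[-1,0,0,-11,0,0,0],[-1,0,0,-11,0,0,0]]]';python3 -m creep '[[[-1,0,0,0,0,0,0],[-1,0,0,3,0,0,0],[-1,0,0,7,0,0,0],[-1,0,0,11,0,0,0],[-1,0,0,11,0,0,0],[-1,0,0,11,0,0,0]]]'
```

```text
time_s: 11.0
eef_pos: [452.4, -216.2, 141.5]
orientation: [[0.005, 1.0, 0.003], [1.0, -0.005, -0.0], [-0.0, 0.003, -1.0]]
contact_force: [0.2, 0.0, -0.5]
gripper_width: 16.5
grip_force: 58.6
time_s: 11.5
eef_pos: [453.0, -216.9, 253.2]
orientation: [[0.005, 1.0, 0.007], [1.0, -0.005, -0.0], [-0.0, 0.007, -1.0]]
contact_force: [0.1, 1.0, -1.2]
gripper_width: 16.6
grip_force: 58.9
```

```bash
python3 -m creep '[[[-1,1.2,2,0,0,0,0],[-1,3,5,0,0,0,0],[-1,5,8.3,0,0,0,0],[-1,7,11.6,0,0,0,0],[-1,9,15,0,0,0,0],[-1,11,18.2,0,0,0,0],[-1,13,21.5,0,0,0,0],[-1,15,24.8,0,0,0,0],[-1,17,28,0,0,0,0],[-1,18.3,30.2,0,0,0,0],[-1,18.3,30.2,0,0,0,0],[-1,18.3,30.2,0,0,0,0]]]';python3 -m creep '[[[-1,0,0,-3,0,0,0],[-1,0,0,-5,0,0,0],[-1,0,0,-6.5,0,0,0],[-1,0,0,-7.3,0,0,0],[-1,0,0,-7.3,0,0,0],[-1,0,0,-7.3,0,0,0],[-1,0,0,-7.3,0,0,0]]]'
```

```text
time_s: 12.5
eef_pos: [633.8, 87.8, 248.1]
orientation: [[0.002, 1.0, -0.003], [1.0, -0.002, -0.001], [-0.001, -0.003, -1.0]]
contact_force: [0.6, -1.0, -0.4]
gripper_width: 16.4
grip_force: 58.9
time_s: 13.08
eef_pos: [634.9, 85.1, 178.4]
orientation: [[0.006, 1.0, 0.002], [1.0, -0.006, 0.0], [0.0, 0.002, -1.0]]
contact_force: [-0.1, 0.1, -0.2]
gripper_width: 16.6
grip_force: 58.9
```

```bash
python3 -m creep '[[[-1,0,0,-0.6,0,0,0],[-1,0,0,-1.1,0,0,0],[-1,0,0,-1.4,0,0,0],[-1,0,0,-1.6,0,0,0],[-1,0,0,-1.75,0,0,0],[-1,0,0,-1.85,0,0,0],[-1,0,0,-1.85,0,0,0],[-1,0,0,-1.85,0,0,0],[-1,0,0,-1.85,0,0,0]]]'
python3 -c "
from h import *
s=read_state();print(s['eef_pos'],s['contact_force'])"
```

```text
time_s: 13.83
eef_pos: [634.3, 85.8, 158.9]
orientation: [[0.005, 1.0, -0.0], [1.0, -0.005, 0.0], [0.0, -0.0, -1.0]]
contact_force: [-0.7, 0.2, 2.0]
gripper_width: 16.3
grip_force: 59.1
[634.25187007  85.83832272 158.92647103] [-0.68903923  0.18717592  2.04034601]
```

```bash
python3 -m creep '[[[-1,0,0,-0.1,0,0,0],[-1,0,0,-0.1,0,0,0],[-1,0,0,-0.1,0,0,0]]]'; python3 -m creep '[[[-1,0,0,1,0,0,0],[-1,0,0,3,0,0,0],[-1,0,0,6,0,0,0],[-1,0,0,9,0,0,0],[-1,0,0,9.2,0,0,0],[-1,0,0,9.2,0,0,0],[-1,0,0,9.2,0,0,0]]]'; python3 car.py
```

```text
time_s: 14.08
eef_pos: [634.4, 85.8, 157.8]
orientation: [[0.005, 1.0, 0.0], [1.0, -0.005, 0.0], [0.0, 0.0, -1.0]]
contact_force: [-0.5, -0.2, 1.4]
gripper_width: 16.2
grip_force: 59.1
time_s: 14.67
eef_pos: [634.0, 85.9, 249.6]
orientation: [[0.005, 1.0, -0.0], [1.0, -0.005, 0.0], [0.0, -0.0, -1.0]]
contact_force: [-0.1, 0.1, -1.1]
gripper_width: 16.5
grip_force: 59.0
[633.59351795  85.98572058 248.68777496] [-0.42222662  0.18212211 -0.61190963]
disc 929 [636.72177765  84.76813218  42.96697139] [83.48291765 88.70735748  5.45348106]
blk 195 [725.99676634  85.1369368   48.27681297] [34.40182587 32.41311519  7.34505838]
```

```bash
python3 -m creep '[[[-1,-2,-1.1,0,0,0,0],[-1,-5,-2.8,0,0,0,0],[-1,-8,-4.5,0,0,0,0],[-1,-11,-6.2,0,0,0,0],[-1,-14,-8,0,0,0,0],[-1,-17,-9.7,0,0,0,0],[-1,-19.5,-11.1,0,0,0,0],[-1,-20.5,-11.7,0,0,0,0],[-1,-20.9,-11.9,0,0,0,0],[-1,-20.9,-11.9,0,0,0,0],[-1,-20.9,-11.9,0,0,0,0],[-1,-20.9,-11.9,0,0,0,0]]]'
python3 -c "
from h import *
for n in('scene','top'):
    f=grab(n);z=f['z_map'];v,u=np.mgrid[0:420,0:560];P=np.linalg.inv(f['K'])@np.stack([u*z,v*z,z]).reshape(3,-1)
    W=(f['R'].T@(P-f['t'][:,None])).T.reshape(420,560,3)
    m=(abs(W[...,0]-424)<40)&(abs(W[...,1]+33)<40)&(z>0)
    for lo,hi in((125,140),(140,160),(160,175),(175,205),(206,224)):
        Q=W[m&(W[...,2]>lo)&(W[...,2]<hi)]
        if len(Q)>3: q=np.percentile(Q,[3,97],0);print(n,lo,len(Q),q.mean(0).round(1),(q[1]-q[0]).round(1),q[1,2])
print(read_state()['eef_pos'])
"
```

```text
time_s: 15.72
eef_pos: [426.6, -32.3, 249.7]
orientation: [[0.004, 1.0, 0.0], [1.0, -0.004, -0.001], [-0.001, 0.0, -1.0]]
contact_force: [-0.7, 0.6, -0.4]
gripper_width: 16.8
grip_force: 59.0
scene 125 10 [432.3 -33.3 137.3] [ 8.6 16.9  5.1] 139.83889887692547
scene 140 36 [431.5 -33.7 150. ] [10.6 20.3 16.2] 158.14439277065944
scene 160 33 [432.  -33.3 167.6] [12.3 20.4 14.4] 174.78654272229394
scene 175 41 [432.2 -34.2 184.2] [11.4 17.6 17.2] 192.85834746594426
scene 206 167 [429.9 -33.  220.2] [36.9 41.2  6.3] 223.32167223999124
[426.30016469 -32.58205211 249.60745087]
```

```bash
python3 -m creep '[[[-1,-0.1,-0.07,0,0,0,0],[-1,-0.1,-0.07,-2,0,0,0],[-1,-0.1,-0.07,-4,0,0,0],[-1,-0.1,-0.07,-6,0,0,0],[-1,-0.1,-0.07,-8,0,0,0],[-1,-0.1,-0.07,-9,0,0,0],[-1,-0.1,-0.07,-9.5,0,0,0],[-1,-0.1,-0.07,-9.7,0,0,0],[-1,-0.1,-0.07,-9.8,0,0,0],[-1,-0.1,-0.07,-9.8,0,0,0],[-1,-0.1,-0.07,-9.8,0,0,0]]]'
```

```text
time_s: 16.73
eef_pos: [425.0, -33.8, 152.5]
orientation: [[0.005, 1.0, 0.002], [1.0, -0.005, 0.001], [0.001, 0.002, -1.0]]
contact_force: [-0.4, -0.3, -0.6]
gripper_width: 16.4
grip_force: 59.0
```

```bash
python3 -m creep '[[[-1,0,0,-0.08,0,0,0],[-1,0,0,-0.15,0,0,0],[-1,0,0,-0.15,0,0,0],[-1,0,0,-0.15,0,0,0]]]'; python3 -m creep '[[[-0.5,0,0,0,0,0,0],[-0.4,0,0,0,0,0,0],[-0.2,0,0,0,0,0,0],[0.2,0,0,0,0,0,0],[0.6,0,0,0,0,0,0],[1,0,0,0,0,0,0],[1,0,0,0,0,0,0],[1,0,0,0,0,0,0],[1,0,0,0,0,0,0],[1,0,0,0,0,0,0]]]'
```

```text
time_s: 17.07
eef_pos: [424.8, -33.8, 150.7]
orientation: [[0.005, 1.0, 0.001], [1.0, -0.005, 0.0], [0.0, 0.001, -1.0]]
contact_force: [-0.4, 0.8, 3.7]
gripper_width: 16.8
grip_force: 59.5
time_s: 17.9
eef_pos: [424.3, -33.9, 150.2]
orientation: [[0.005, 1.0, 0.0], [1.0, -0.005, 0.0], [0.0, 0.0, -1.0]]
contact_force: [-0.5, 0.2, -0.1]
gripper_width: 85.4
grip_force: 0.0
```

```bash
python3 -m creep '[[[1,0,0,1.5,0,0,0],[1,0,0,4,0,0,0],[1,0,0,7,0,0,0],[1,0,0,10,0,0,0],[1,3,0,13,0,0,0],[1,12,10,13,0,0,0],[1,16,14,13,0,0,0],[1,20,20,13,0,0,0],[1,20,25,13,0,0,0],[1,20,25,13,0,0,0],[1,20,25,13,0,0,0],[1,20,25,13,0,0,0]]]'; python3 car.py; python3 -c "
from h import *
f=grab('scene');cv2.imwrite('pics/end.png',cv2.resize(f['pixels'][120:345,170:470,::-1],(800,600),interpolation=cv2.INTER_CUBIC))
z=f['z_map'];v,u=np.mgrid[0:420,0:560];P=np.linalg.inv(f['K'])@np.stack([u*z,v*z,z]).reshape(3,-1)
W=(f['R'].T@(P-f['t'][:,None])).T.reshape(420,560,3)
m=(abs(W[...,0]-424)<40)&(abs(W[...,1]+33)<40)&(z>0)
for lo,hi in((118,125),(130,180),(180,230)):
    Q=W[m&(W[...,2]>lo)&(W[...,2]<hi)];q=np.percentile(Q,[3,97],0);print(lo,len(Q),q.mean(0).round(1),(q[1]-q[0]).round(1),q[1,2])"
```

```text
time_s: 18.9
eef_pos: [618.7, 207.1, 279.8]
orientation: [[0.005, 1.0, -0.001], [1.0, -0.005, -0.0], [-0.0, -0.001, -1.0]]
contact_force: [0.8, -0.5, -0.2]
gripper_width: 85.4
grip_force: 0.0
[621.01009978 217.67124398 278.16995849] [2.6979586  8.03213868 0.40976695]
disc 930 [635.27473341  85.48572335  42.89934345] [85.68552343 88.33179202  5.42457055]
blk 202 [725.56166225  85.10175724  48.68195282] [34.72619295 32.05280597  8.24628126]
118 165 [419.5 -33.7 121.2] [56.  50.6  5.7] 124.02801830920687
130 78 [430.4 -35.1 155. ] [ 9.7 17.  47.5] 178.73091488419152
180 75 [426.2 -34.9 194.5] [15.4 15.2 27.3] 208.18264573783884
```

View pics/end.png

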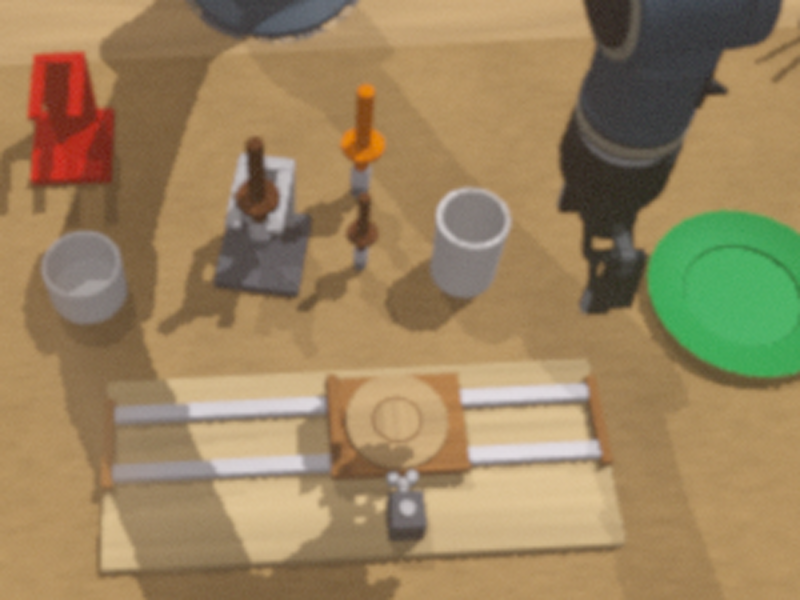

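The brush hangs upright in the fork at (258,180), and the ball sits between the two bumps at (403,480). The pot, jar and palette are where they were, and the arm is clear of everything. The rest of the conditions held in the measurements, so I'm handing the job in.

```bash
python3 -m creep '[[[1,0,0,0,0,0,0],[1,0,0,0,0,0,0],[1,0,0,0,0,0,0],[1,0,0,0,0,0,0],[1,0,0,0,0,0,0],[1,0,0,0,0,0,0]]]'; python3 -c "
from bench import *
print(close_job())"
```

```text
time_s: 19.5
eef_pos: [618.0, 204.2, 280.7]
orientation: [[0.007, 1.0, 0.001], [1.0, -0.007, 0.001], [0.001, 0.001, -1.0]]
contact_force: [0.4, 0.3, -0.7]
gripper_width: 85.4
grip_force: 0.0
the job is handed in; nothing more can be done
None
```

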